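Set out the reference bottles in their nests

TASK

Set out the reference samples for the packing line: stand each of the four white bottles upright in the blue nest whose shape and size match it, right down on the floor of the nest, and let go. Do not tip any bottle over on the way, and leave the small stack of folded cartons and the steel check weight where they are.

Things in the scene. Friction and masses are not known exactly. Their poses are not given: they have to be found in the camera images.
- round_bottle: Large round bottle: straight cylindrical body 56 mm in diameter up to 64 mm, cap 36 mm in diameter, 90 mm high in all, about 160 g. Origin at the centre of its underside, z up through the cap, standing on the table. White body with a paper label, green screw cap. Grasped well from above across the straight body, 50 to 55 mm above its underside.
- slim_bottle: Small slim round bottle: straight cylindrical body 32 mm in diameter up to 62 mm, cap 26 mm in diameter, 84 mm high in all, about 60 g. Origin at the centre of its underside, z up through the cap, standing on the table. White body with a paper label, green screw cap. Grasped well from above across the straight body, 50 to 55 mm above its underside.
- square_bottle: Square bottle: straight-sided body 50 x 50 mm (x, y; corners rounded by 6 mm) up to 62 mm, round cap 36 mm in diameter, 86 mm high in all, about 140 g. Origin at the centre of its underside, z up through the cap, standing on the table. White body with a paper label, green screw cap. Grasped well from above across the straight body, 50 to 55 mm above its underside.
- oblong_bottle: Oblong bottle: straight-sided body 64 mm long (x) by 32 mm wide (y) up to 62 mm, round cap 26 mm in diameter, 86 mm high in all, about 120 g. Origin at the centre of its underside, z up through the cap, standing on the table. White body with a paper label, green screw cap. Grasped well from above across the straight body, 50 to 55 mm above its underside.
- round_nest: Shallow blue plastic nest with a grey floor, fixed to the table: large round, 82 mm outside and 72 mm inside diameter; it takes the large round bottle. Wall 5 mm thick and 14 mm high; inner floor 5 mm above the table (8 mm of play on each side of the bottle). Origin at the centre of its underside, z up.
- slim_nest: Shallow blue plastic nest with a grey floor, fixed to the table: small round, 58 mm outside and 48 mm inside diameter; it takes the small slim round bottle. Wall 5 mm thick and 14 mm high; inner floor 5 mm above the table (8 mm of play on each side of the bottle). Origin at the centre of its underside, z up.
- square_nest: Shallow blue plastic nest with a grey floor, fixed to the table: square, 76 x 76 mm outside and 66 x 66 mm inside (sides along x and y); it takes the square bottle with its sides parallel to the nest's. Wall 5 mm thick and 14 mm high; inner floor 5 mm above the table (8 mm of play on each side of the bottle). Origin at the centre of its underside, z up.
- oblong_nest: Shallow blue plastic nest with a grey floor, fixed to the table: oblong, 90 mm (x) by 58 mm (y) outside and 80 x 48 mm inside; it takes the oblong bottle with its long side along the nest's long side. Wall 5 mm thick and 14 mm high; inner floor 5 mm above the table (8 mm of play on each side of the bottle). Origin at the centre of its underside, z up.
- carton_stack: Bystander: loose low stack of white folded carton blanks, 88 (x) x 58 (y) x 24 mm high, origin at the centre of its underside. Not to be moved.
- check_weight: Bystander: loose bare steel calibration weight with a knob, 38 mm in diameter, 55 mm high, 500 g, origin at the centre of its underside. Not to be moved.
Things that resemble listed ones, but are neither listed nor needed, are in the scene too. What is shaped like the round_nest but purple or yellow is not meant. Leave any red look-alike of the slim_nest alone.

How it is judged:
At the end, for the whole second after the job is handed in: Each of the four bottles stands on the floor of its own matching nest: within 14 mm of the nest's centre, its underside 2 to 8.5 mm above the nest's underside, tilted less than 0.1 rad, and at rest (under 0.02 m/s and 0.2 rad/s) (horizontal distance between round_bottle and round_nest below 0.014 m and z of round_bottle in the frame of round_nest between 0.002 and 0.0085 m and angle between each of round_bottle, slim_bottle, square_bottle, oblong_bottle's own z axis and vertical below 0.1 rad and linear speed of each of round_bottle, slim_bottle, square_bottle, oblong_bottle below 0.02 m/s and angular speed of each of round_bottle, slim_bottle, square_bottle, oblong_bottle below 0.2 rad/s and horizontal distance between slim_bottle and slim_nest below 0.014 m and z of slim_bottle in the frame of slim_nest between 0.002 and 0.0085 m and horizontal distance between square_bottle and square_nest below 0.014 m and z of square_bottle in the frame of square_nest between 0.002 and 0.0085 m and horizontal distance between oblong_bottle and oblong_nest below 0.014 m and z of oblong_bottle in the frame of oblong_nest between 0.002 and 0.0085 m); the robot touches nothing.
It fails at once if a bottle is tipped over (more than about 35 degrees) (angle between any of round_bottle, slim_bottle, square_bottle, oblong_bottle's own z axis and vertical above 0.6 rad).
It fails at once if the carton stack or the check weight is moved more than 20 mm (distance of any of carton_stack, check_weight from where it was at the start of the episode above 0.02 m).
It also fails if it takes over 102 s, if anything falls off the work surface, if the arm or the gripper's body presses on something with over 40 N, if the wrist force passes 120 N, or if a joint passes its speed limit or range.

ROBOT

A 6-joint arm with a two-finger parallel gripper is mounted at the origin on the work surface. World frame = base frame: x ahead of the robot, y to its left, z up, the work surface at z = 0. Lengths are in m, angles in rad, forces in N, time in s.
With the tool pointing down it reaches from about 0.375 to 0.975 m from the base axis. Payload 3.8 kg.
Tool frame: the origin (TCP) lies midway between the tips of the shut fingers; the grasp point (between the pads) lies 19 mm behind it; x points along the fingers, y is the direction in which the jaws open and shut, and the axes are right-handed (so a half turn about x gives the same grasp; the last joint's range is limited). The gripper opens to 88 mm and grips with 3 to 60 N. Pads are 18 mm wide; open, the fingers measure 123 mm over their backs; the gripper's body (75 mm by 187 mm) begins 45 mm behind the grasp point.
Start: joints at [1.074, 0.264, 1.604, -0, 1.274, -0.037], TCP at [0.3, 0.605, 0.239] pointing down, gripper open.
Joint ranges: [-2.63, 2.63], [-0.94, 2.18], [0.31, 2.57], [-1.31, 4.45], [0, 2.66], [-2.55, 2.55]. Speed limits (rad/s): [2.57, 2.57, 3.14, 3.14, 3.14, 3.14].

INTERFACE

Orientations are given as a rotation vector (axis times angle).
In Python, from cell import manip, inverse_kinematics, cams, order gives the robot as it stands. Calls block until the motion is done:
- manip.move_pose(position, orientation): joint-space move of the TCP to a pose.
- manip.move_linear(position, rate=0.15, rot=None): straight line of the TCP; rot=None keeps the orientation; rate is the mean speed in m/s.
- manip.set_joints(angles): joint-space move.
- manip.set_gripper(opening, force=None): finger opening in m; force is the grip in N (None keeps the last); returns when the fingers have stopped.
- manip.dwell(seconds).
- inverse_kinematics(position, orientation): joint angles nearest the present ones, or None.
- manip.state(): the state.
- cams.capture(name): name is "scene" or "top" or "wrist"; returns a dict with "image" (400x640x3 uint8, blue, green, red), "z_map" (400x640 float32, m along the optical axis (not along the pixel's ray), 0 where there is no reading), "intrinsics" (3x3 intrinsics, pixels), "k1" (the pictures are not rectified: a ray, as slopes to the right and down, at radius r is drawn at 1 + k1 r^2 times it, then the intrinsics apply), "position" and "orientation" of the camera in the world; the wrist camera has in their place "T_tool_cam" (4x4, takes a point from camera to tool coordinates, whose origin is the TCP and whose axes are the tool frame's). Camera axes: x right, y down, z forward; pixel columns grow to the right and rows downward; lengths in m; the calibration is good to about 2 mm. A picture is of the moment at which its call begins: read the wrist's pose just before it.
A pose or a line that the arm cannot do raises manip.IKError and nothing moves.
- order.close_job(): hands the job in, once; it reports no verdict.
The state is a dict: "clock": time; "joint_pos": joint angles; "joint_velocities": joint speeds; "tau": joint torques, N m; "tool_pos": TCP position; "tcp_rot": TCP orientation; "contact_force": force on the tool from outside, world axes, zero at the start; "moment": the same for the moment, N m; "gripper_width": finger opening in m.
Only numpy, scipy, OpenCV 4.12 (cv2) and the standard library are available. Lean on these libraries where they do the work, as an engineer would, in place of code of your own. Each camera call takes 0.05 s, during which the arm holds its last target. There are 200 camera calls.

## Working session

There is one attempt and no reset: what is moved stays moved. The work goes in short steps, each a Python script; the robot and the scene stay as the last script left them, time stands still between calls to the robot, and variables do not carry over. Pictures are saved under pics/ and viewed, about 12 in all and at most 16, crops included, and the job is handed in when it is done.

```bash
ls; mkdir -p pics; cat > h.py <<'E'
import numpy as np, cv2
from cell import manip, inverse_kinematics, cams, order
from scipy.spatial.transform import Rotation as R
def Rm(o):
    o=np.asarray(o,float)
    return o if o.shape==(3,3) else (R.from_rotvec(o).as_matrix() if o.size==3 else None)
def cloud(c,T=None):
    K=np.array(c["intrinsics"]);z=c["z_map"];h,w=z.shape
    u,v=np.meshgrid(np.arange(w),np.arange(h))
    p=np.stack([u,v],-1).reshape(-1,1,2).astype(np.float64)
    n=cv2.undistortPoints(p,K,np.array([c["k1"],0,0,0,0.]))[:,0]
    P=np.c_[n,np.ones(len(n))]*z.reshape(-1,1)
    if T is None: W=P@Rm(c["orientation"]).T+np.array(c["position"])
    else: W=P@T[:3,:3].T+T[:3,3]
    W[z.reshape(-1)==0]=np.nan
    return W.reshape(h,w,3)
E
python3 - <<'E'
from h import *
for n in("scene","top"):
    c=cams.capture(n); cv2.imwrite(f"pics/{n}.png",c["image"]); np.savez(f"{n}.npz",**c)
    print(n,c["intrinsics"],c["k1"],c["position"],c["orientation"],(c["z_map"]==0).mean())
print(manip.state())
E
```

```text
pics
scene [[376.44383295   0.         320.26392175]
 [  0.         376.44383295 199.01226184]
 [  0.           0.           1.        ]] -0.01707141542481705 [ 1.11033948 -0.26202728  0.9072002 ] [-2.11828092 -1.44063857  0.46565281] 0.0042109375
top [[427.71302731   0.         314.88975145]
 [  0.         427.71302731 201.37182048]
 [  0.           0.           1.        ]] 0.010629537666363454 [ 0.46633112 -0.00554175  1.14976211] [-2.19374552  2.2014255  -0.07891679] 0.003875
{'clock': 0.1, 'joint_pos': array([ 1.07408628e+00,  2.64688012e-01,  1.60523477e+00, -4.53131343e-05,
        1.27369873e+00, -3.69019285e-02]), 'joint_velocities': array([ 0.0002713 , -0.00034618, -0.00373815,  0.00105215, -0.00122278,
        0.00113394]), 'tau': array([ 1.02919053e-03, -5.03619325e+01, -3.58069539e+01,  7.32018217e-02,
        2.32657220e-02, -5.59644150e-05]), 'tool_pos': array([0.29925845, 0.60431951, 0.23750708]), 'tcp_rot': array([ 0.35901222,  1.54105442, -0.36212696]), 'contact_force': array([-0.91942914, -0.11109336,  0.4504734 ]), 'moment': array([-0.02856106,  0.00356804, -0.01293938]), 'gripper_width': 0.08810156097470298}
```

View pics/top.png

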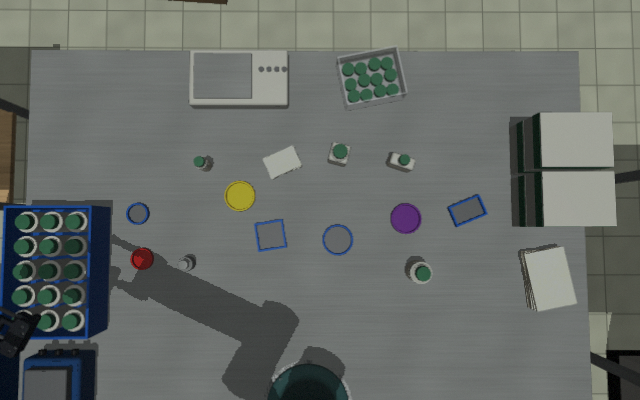

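View pics/scene.png

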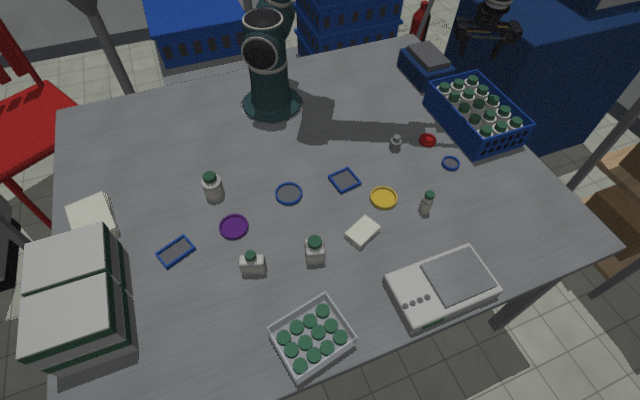

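The top view shows these bottles: slim (201,162), square (340,152), oblong (403,160) and round (421,272). The blue nests are slim (137,213), square (270,235), round (338,240) and oblong (467,210). The cartons are at (282,162) and the weight at (187,264). The scene view shows the same layout, with the nests at slim (451,163), square (344,180), round (288,193) and oblong (175,252).

```bash
cat > m.py <<'E'
from h import *
px={'top':dict(round_b=(421,272),slim_b=(201,162),square_b=(340,152),oblong_b=(403,160),round_n=(338,240),slim_n=(137,213),square_n=(270,235),oblong_n=(467,210),carton=(282,162),weight=(187,264)),
'scene':dict(round_b=(211,184),slim_b=(428,200),square_b=(315,248),oblong_b=(251,262),round_n=(288,193),slim_n=(451,163),square_n=(344,180),oblong_n=(175,252),carton=(362,232),weight=(396,142))}
for n in px:
    c=dict(np.load(n+'.npz'));W=cloud(c);hsv=cv2.cvtColor(c['image'],cv2.COLOR_BGR2HSV)
    print(n,'table z',np.nanmedian(W[180:260,300:330,2]))
    for k,(u,v) in px[n].items():
        s=(slice(max(v-28,0),v+28),slice(u-28,u+28));P=W[s].reshape(-1,3);H=hsv[s].reshape(-1,3)
        if k.endswith('_n'):
            m=(H[:,0]>100)&(H[:,0]<130)&(H[:,1]>120)&(P[:,2]<.03)&(P[:,2]>-.01)
            ctr=np.nanmedian(P[m],0); m&=np.hypot(*(P-ctr)[:,:2].T)<.07
        elif k.endswith('_b'):
            m=(H[:,0]>60)&(H[:,0]<95)&(H[:,1]>80)&(P[:,2]>.06); m&=P[:,2]>np.nanpercentile(P[m,2],80)-.008
        else: m=(P[:,2]>(.015 if k=='carton' else .012))&(P[:,2]<.07)
        Q=P[m&~np.isnan(P[:,0])]
        r=cv2.minAreaRect((Q[:,:2]*1000).astype(np.float32))
        print(k,len(Q),'c',np.round(np.array(r[0]),1),'sz',np.round(r[1],1),'ang',round(r[2],1),'z pct',np.round(np.percentile(Q[:,2],[5,50,95])*1000,1))
        if k.endswith('_b'):
            m=(P[:,2]>.03)&(P[:,2]<.075)&(np.hypot(P[:,0]-r[0][0]/1e3,P[:,1]-r[0][1]/1e3)<.05)
            q=P[m];r=cv2.minAreaRect((q[:,:2]*1000).astype(np.float32)); print('   body',np.round(r[0],1),np.round(r[1],1),round(r[2],1))
    if n=='top':
        for nm,s in dict(crate=(slice(210,330),slice(15,108)),boxes=(slice(120,220),slice(512,610)),left=(slice(355,400),slice(25,80)),tray=(slice(55,105),slice(340,400))).items():
            P=W[s].reshape(-1,3);P=P[P[:,2]>.03];print(nm,np.round(np.nanpercentile(P,[1,99],axis=0),3).tolist())
E
python3 m.py
```

```text
top table z -0.0002941460975461885
round_b 161 c [ 349.8 -283.6] sz [32.6 33.1] ang 1.7 z pct [85.5 89.3 92.4]
   body [ 350.3 -285.2] [58.2 55.3] 74.8
slim_b 75 c [631.4 271.4] sz [21.  22.5] ang 2.7 z pct [79.3 84.  86.6]
   body [628.1 265.4] [17.5 31.3] 65.2
square_b 144 c [657.3 -82.8] sz [30.7 33.7] ang 89.2 z pct [81.8 85.3 88.1]
   body [656.4 -81.5] [50.2 50.7] 74.5
oblong_b 75 c [ 634.1 -244.8] sz [23.4 22.9] ang 88.5 z pct [82.  85.2 88.7]
   body [ 634.4 -243.5] [64.2 32.8] 70.6
round_n 162 c [432.1 -80.4] sz [78.5 77. ] ang 89.4 z pct [ 3.7 12.9 16.6]
slim_n 165 c [499.1 474. ] sz [ 55.8 104.7] ang 10.3 z pct [ 4.6 12.1 16.4]
square_n 226 c [445.2  99.3] sz [76.4 75.1] ang 9.2 z pct [ 0.8 13.1 17.2]
oblong_n 266 c [ 508.8 -428.3] sz [58.1 91.6] ang 22.0 z pct [ 2.2 12.2 16.3]
carton 749 c [638.8  68.5] sz [60.6 89.3] ang 22.8 z pct [19.6 23.5 27.3]
weight 200 c [372.2 315.2] sz [36.7 36.3] ang 34.9 z pct [19.9 37.7 57.2]
crate [[0.223, 0.515, 0.032], [0.505, 0.73, 0.343]]
boxes [[0.484, -0.707, 0.035], [0.72, -0.547, 0.163]]
left [[0.058, 0.554, 0.055], [0.152, 0.68, 0.1
[... 311 characters left out ...]
4 19.7] 49.4
square_b 128 c [657.6 -86.4] sz [30.4 32.3] ang 68.0 z pct [81.9 85.1 87.4]
   body [658.9 -84.6] [51.7 48.1] 71.6
oblong_b 73 c [ 636.5 -247.5] sz [22.8 20.4] ang 66.0 z pct [81.3 86.4 89.4]
   body [ 635.2 -247.1] [64.6 33.1] 70.8
round_n 158 c [429.3 -84.6] sz [91.1 78.4] ang 14.2 z pct [ 3.5 11.9 15.1]
slim_n 207 c [478.4 495.3] sz [104.4  82.3] ang 12.3 z pct [ 5.1 14.6 28.2]
square_n 214 c [439.9  95.6] sz [90.2 77.2] ang 10.0 z pct [ 3.2 11.7 15.3]
oblong_n 314 c [ 509. -430.] sz [59.6 89.9] ang 22.3 z pct [ 2.5 12.6 16.9]
carton 595 c [627.1  91.1] sz [ 59.8 148.7] ang 24.3 z pct [20.1 23.4 26.4]
weight 157 c [377.8 362.4] sz [137.   35.7] ang 90.0 z pct [13.8 35.1 54.9]
```

```bash
cat >> h.py <<'E'
def rv(deg):
    a=np.radians(deg);c,s=np.cos(a),np.sin(a)
    return R.from_matrix(np.array([[0,c,s],[0,s,-c],[-1,0,0]])).as_rotvec()
def best(p,deg,q0=None):
    "tool-down rotation with jaws along deg (mod 180), last joint nearest zero"
    L=[]
    for d in(deg,deg+180):
        q=inverse_kinematics(list(p),rv(d))
        if q is not None:L.append((abs(q[5]),d))
    return min(L)[1]
def tcpT():
    s=manip.state();T=np.eye(4);T[:3,:3]=Rm(s['tcp_rot']);T[:3,3]=s['tool_pos'];return T
E
python3 - <<'E'
from h import *
c=cams.capture('wrist');Tc=np.array(c['T_tool_cam']);print(np.round(Tc,3),c['intrinsics'][0])
spots=dict(slim_n=(.5,.457),slim_b=(.632,.270),square_b=(.657,-.084),oblong_b=(.635,-.246),oblong_n=(.509,-.429),round_b=(.350,-.286),round_n=(.431,-.082),square_n=(.443,.098))
for k,(x,y) in spots.items():
    deg=best((.55,0,.25),0) if k=='slim_n' else deg
    Rt=Rm(rv(deg)); off=Rt@Tc[:3,3]; ax=Rt@Tc[:3,2]
    d=(0.30+off[2]-.03)/-ax[2] if ax[2]<0 else 0
    p=np.array([x,y,.03])-off-d*ax
    a=np.degrees(np.arctan2(y,x)); done=False
    for dz in (0,-.05,-.1):
        try:
            p2=p+[0,0,dz]; manip.move_pose(p2.tolist(),rv(best(p2,deg))); done=True;break
        except (manip.IKError,ValueError) as e: pass
    manip.dwell(.2)
    T=tcpT();c=cams.capture('wrist');W=cloud(c,T@Tc)
    np.savez(f'w_{k}.npz',image=c['image'],W=W)
    print(k,done,np.round(p2,3),np.round(T[:3,3],3),round(manip.state()['clock'],1))
ks=list(spots);I=[cv2.resize(np.load(f'w_{k}.npz')['image'],(260,162)) for k in ks]+[np.zeros((162,260,3),np.uint8)]
cv2.imwrite('pics/tour.png',np.vstack([np.hstack(I[i:i+3]) for i in(0,3,6)]))
E
```

```text
[[-0.    -0.321  0.947 -0.146]
 [ 1.    -0.     0.    -0.001]
 [ 0.     0.947  0.321 -0.085]
 [ 0.     0.     0.     1.   ]] [321.99590048   0.         318.67070742]
slim_n True [0.501 0.513 0.3  ] [0.5   0.514 0.299] 1.3
slim_b True [0.633 0.326 0.3  ] [0.632 0.328 0.3  ] 2.5
square_b True [ 0.658 -0.028  0.3  ] [ 0.658 -0.026  0.3  ] 4.1
oblong_b True [ 0.636 -0.19   0.3  ] [ 0.637 -0.188  0.3  ] 5.0
oblong_n True [ 0.51  -0.373  0.3  ] [ 0.511 -0.371  0.3  ] 6.2
round_b True [ 0.351 -0.23   0.3  ] [ 0.352 -0.23   0.3  ] 7.3
round_n True [ 0.432 -0.026  0.3  ] [ 0.432 -0.027  0.3  ] 8.4
square_n True [0.444 0.154 0.3  ] [0.444 0.153 0.3  ] 9.4
```

View pics/tour.png

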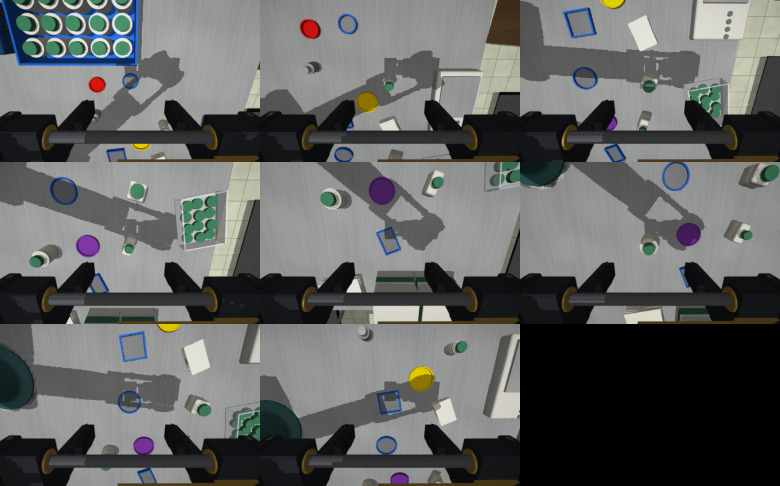

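Every one of the eight wrist tiles shows its target near the tile centre, about (130,81), in clear view. I'll measure from these.

```bash
python3 - <<'E'
from h import *
spots=dict(slim_n=(.5,.457),slim_b=(.632,.270),square_b=(.657,-.084),oblong_b=(.635,-.246),oblong_n=(.509,-.429),round_b=(.350,-.286),round_n=(.431,-.082),square_n=(.443,.098))
sc={n:dict(np.load(n+'.npz')) for n in('top','scene')}
for k,c0 in spots.items():
  for n in('wrist','top','scene'):
    if n=='wrist': d=np.load(f'w_{k}.npz');W=d['W'];I=d['image']
    else: W=cloud(sc[n]);I=sc[n]['image']
    P=W.reshape(-1,3);H=cv2.cvtColor(I,cv2.COLOR_BGR2HSV).reshape(-1,3)
    near=lambda c,r:np.hypot(P[:,0]-c[0],P[:,1]-c[1])<r
    pr=lambda t,m:print(f'{k:9s}{n:6s}',t,m.sum(),*(lambda r:(np.round(r[0],1),np.round(r[1],1),round(r[2],1)))(cv2.minAreaRect((P[m,:2]*1000).astype(np.float32))),'z',np.round(np.percentile(P[m,2],[5,50,95])*1e3,1),'mean',np.round(P[m].mean(0)[:2]*1e3,1))
    blue=(H[:,0]>100)&(H[:,0]<130)&(H[:,1]>120)
    if k[-1]=='n':
        R0=.055 if k!='oblong_n' else .07
        if k=='slim_n': R0=.045
        c=c0
        pr('rim',near(c,R0)&blue&(P[:,2]>.007)&(P[:,2]<.022))
        if n=='wrist': pr('floor',near(c,.02)&~blue&(P[:,2]<.02))
    else:
        g=near(c0,.04)&(P[:,2]>.06)&(H[:,0]>60)&(H[:,0]<95)&(H[:,1]>80)
        pr('cap ',g&(P[:,2]>np.percentile(P[g,2],80)-.008))
        pr('body',near(c0,.045)&(P[:,2]>.03)&(P[:,2]<.072))
  print()
d=np.load('w_slim_n.npz');W=d['W'];P=W.reshape(-1,3)
m=(P[:,2]>.03)&(P[:,1]>.4)&(P[:,1]<.8)&(P[:,0]>.2)&(P[:,0]<.6)&(P[:,2]<.25);print('crate',np.round(np.percentile(P[m],[1,99],axis=0),3).tolist())
E
```

```text
slim_n   wrist  rim 442 [500.9 451.5] [55.4 55.8] 1.3 z [ 8.1 13.4 15. ] mean [501.5 451.8]
slim_n   wrist  floor 510 [499.6 454.5] [38.9 33.8] 0.3 z [4.1 5.4 6.6] mean [500.2 455.1]
slim_n   top    rim 135 [503.1 450.3] [55.7 55.7] 2.6 z [ 8.1 12.9 16.5] mean [503.5 451.2]
slim_n   scene  rim 80 [505. 447.] [52.  57.6] 37.4 z [ 8.1 12.1 14.7] mean [506.6 447.4]

slim_b   wrist  cap  353 [629.1 273.3] [24.3 25. ] 0.5 z [80.3 83.7 85. ] mean [629.3 273.9]
slim_b   wrist  body 317 [629.2 278.2] [20.9 31.9] 88.9 z [33.9 56.5 66.1] mean [629.2 283. ]
slim_b   top    cap  75 [631.4 271.4] [21.  22.5] 2.7 z [79.3 84.  86.6] mean [631.4 271.4]
slim_b   top    body 78 [628.1 265.4] [17.5 31.3] 65.2 z [34.4 55.5 66.4] mean [626.1 263.7]
slim_b   scene  cap  54 [633.2 268.4] [21.8 21.2] 21.1 z [78.4 82.3 85.2] mean [633.9 267.4]
slim_b   scene  body 117 [638.5 265.7] [32.4 19.7] 49.4 z [33.5 53.5 68.4] mean [640.  262.5]

square_b wrist  cap  634 [654.8 -81.4] [34.  33.7] 60.0 z [83.8 85.8 87. ] mean [655.1 -80.6]
square_b wrist  body 933 [654.9 -81.8] [49.3 50.3] 74.8 z [35.7 60.5 67.1] mean 
[... 2038 characters left out ...]
4]
round_n  wrist  floor 581 [430.5 -82.2] [38.9 39. ] 0.1 z [3.9 5.3 6.6] mean [431.  -81.8]
round_n  top    rim 150 [432.1 -79.8] [77.3 76.8] 89.7 z [ 9.2 13.  16.6] mean [431.7 -80.6]
round_n  scene  rim 137 [434.3 -82.8] [80.4 78.3] 3.3 z [ 8.1 12.3 15.2] mean [437.  -84.1]

square_n wrist  rim 831 [442.2  98.6] [75.5 77. ] 9.0 z [ 9.  13.7 15.2] mean [442.1 100.1]
square_n wrist  floor 579 [443.  98.] [39.2 38.9] 89.0 z [4.  5.3 6.7] mean [443.   98.1]
square_n top    rim 189 [444.6  99.4] [75.5 74.8] 9.0 z [ 8.8 13.5 17.2] mean [444.5  99.3]
square_n scene  rim 177 [445.6  96.7] [78.5 77.2] 10.0 z [ 7.9 12.5 15.4] mean [448.1  95.7]

crate [[0.203, 0.527, 0.033], [0.516, 0.683, 0.101]]
```

Wrist, top and scene agree to about 3–5 mm. Cap heights (84, 86, 86 and 90 mm), nest rims (14 mm), floors (5 mm) and outer sizes all match the text. I'll start with the round bottle.

```bash
cat > pp.py <<'E'
from h import *
J={'round':((.3485,-.2845),0,(.4305,-.0795),0,.056),'slim':((.6300,.2730),0,(.5012,.4515),0,.032),
'square':((.6550,-.0817),-15.2,(.4427,.0987),9.0,.050),'oblong':((.6335,-.2445),-19,(.5072,-.4284),22.2,.032)}
def line(x,y,z,rate): manip.move_linear([x,y,z],rate=rate)
def run(k):
    (bx,by),ba,(nx,ny),na,w=J[k]
    t=manip.state()['clock'];manip.set_gripper(.088,force=20)
    manip.move_pose([bx,by,.2],rv(best((bx,by,.2),ba)))
    line(bx,by,.12,.2);line(bx,by,.033,.08)
    manip.set_gripper(0,force=20)
    gw=manip.state()['gripper_width'];print(k,'grip width',round(gw,4),'expected',w)
    if abs(gw-w)>.006: raise SystemExit('bad grasp')
    line(bx,by,.2,.15)
    print(' width lifted',round(manip.state()['gripper_width'],4))
    manip.move_pose([nx,ny,.2],rv(best((nx,ny,.2),na)))
    line(nx,ny,.075,.2);line(nx,ny,.042,.06);manip.dwell(.2);f0=manip.state()['contact_force'][2]
    for z in np.arange(.041,.0364,-.001):
        line(nx,ny,z,.02);f=manip.state()['contact_force'][2]-f0
        if f>3: break
    s=manip.state();print(' down z',round(z,4),'df',round(f,2),'tcp',np.round(s['tool_pos'],4))
    manip.dwell(.2);manip.set_gripper(min(.088,w+.035));manip.dwell(.2);line(nx,ny,.2,.15)
    print(' time',round(manip.state()['clock']-t,1),'clock',round(manip.state()['clock'],1))
E
python3 - <<'E'
from pp import *
run('round')
c=cams.capture('top');cv2.imwrite('pics/r.png',cv2.resize(c['image'][160:320,240:500],None,fx=2,fy=2))
E
```

```text
round grip width 0.0553 expected 0.056
 width lifted 0.0551
 down z 0.037 df 11.85 tcp [ 0.4308 -0.0796  0.0381]
 time 11.6 clock 21.0
```

View pics/r.png

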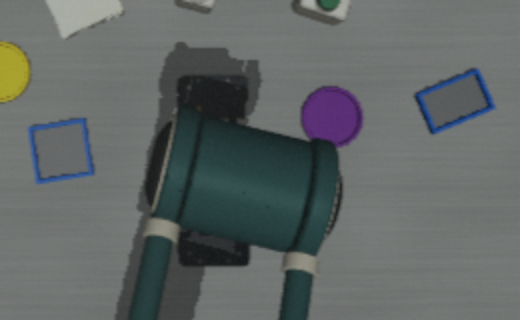

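The arm hides the round nest in this picture, but contact came at TCP 0.038 m, exactly the floor height, and the bottle is gone from its old place. I'll do the other three and then check them all.

```bash
python3 - <<'E'
from pp import *
for k in('slim','square','oblong'): run(k)
Tc=np.array(cams.capture('wrist')['T_tool_cam'])
manip.move_pose([.40,.40,.3],rv(best((.40,.40,.3),0)))
for n in('top','scene'):
    c=cams.capture(n);np.savez(f'{n}2.npz',**c);cv2.imwrite(f'pics/{n}2.png',c['image']);W=cloud(c)
    P=W.reshape(-1,3);H=cv2.cvtColor(c['image'],cv2.COLOR_BGR2HSV).reshape(-1,3)
    for k in J:
        x,y=J[k][2];m=(np.hypot(P[:,0]-x,P[:,1]-y)<.04)&(P[:,2]>.07)&(P[:,2]<.12)&(H[:,0]>60)&(H[:,0]<95)&(H[:,1]>80)
        if m.sum()<10: print(n,k,'hidden',m.sum());continue
        m&=P[:,2]>np.percentile(P[m,2],80)-.008
        r=cv2.minAreaRect((P[m,:2]*1e3).astype(np.float32));print(n,k,m.sum(),'off mm',np.round(np.array(r[0])-[x*1e3,y*1e3],1),'top z',np.round(np.median(P[m,2])*1e3,1))
print(manip.state()['clock'])
E
```

```text
slim grip width 0.0315 expected 0.032
 width lifted 0.0315
 down z 0.037 df 5.36 tcp [0.5013 0.4517 0.0379]
 time 11.8 clock 32.9
square grip width 0.0496 expected 0.05
 width lifted 0.05
 down z 0.037 df 9.32 tcp [0.443  0.0987 0.0381]
 time 12.5 clock 45.4
oblong grip width 0.0321 expected 0.032
 width lifted 0.0318
 down z 0.037 df 5.82 tcp [ 0.5073 -0.4285  0.038 ]
 time 11.9 clock 57.2
top round 149 off mm [ 1.6 -1. ] top z 94.8
top slim 88 off mm [ 1.9 -1.1] top z 88.4
top square 151 off mm [ 2.3 -0.7] top z 90.4
top oblong 82 off mm [0.3 1.7] top z 90.2
scene round 96 off mm [ 3.  -4.8] top z 93.9
scene slim 43 off mm [ 4.  -5.2] top z 87.2
scene square 92 off mm [ 2.5 -4.8] top z 89.6
scene oblong 67 off mm [ 3.4 -1.2] top z 91.2
60.3417
```

View pics/top2.png

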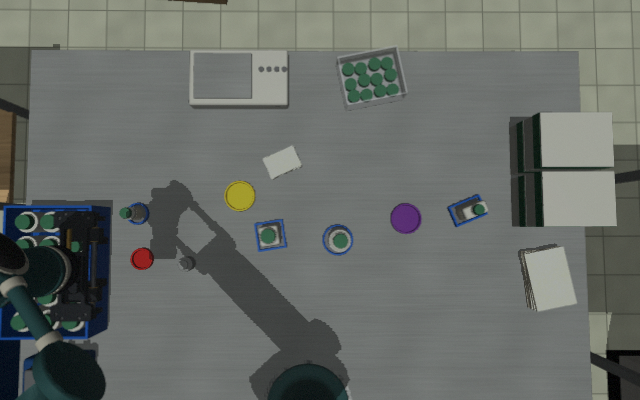

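View pics/scene2.png

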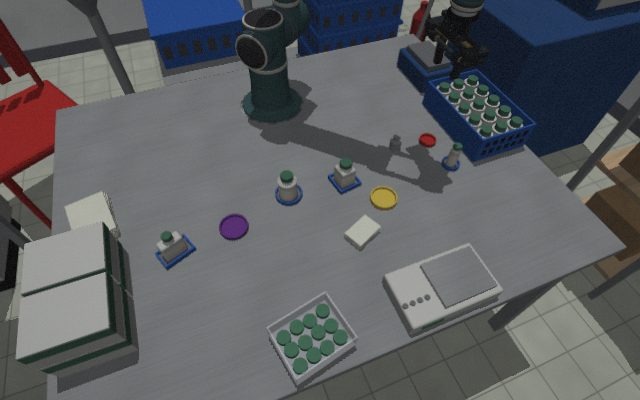

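Both views show the four bottles upright in their nests. In the top view they are at slim (137,213), square (270,235), round (338,240) and oblong (467,210). The cartons at (282,162) and the weight at (187,264) have not moved, and the arm is clear. Cap heights are 5 mm above their table values, so the bottles sit on the nest floors.

```bash
python3 -c "
from h import *
manip.dwell(.3);print(order.close_job())"
```

```text
the job is handed in; nothing more can be done
None
```

I stood all four bottles in their matching blue nests, let go, and handed the job in at about 61 s of the 102 s allowed. The hand-in reports no verdict.

**Grasps:** Finger openings were within 1 mm of the stated body widths. Each bottle met the nest floor with the TCP at 0.038 m, as expected.

**Final positions:** The top camera puts every cap within 2.5 mm of its nest's centre. The scene camera reads up to 6.6 mm off, still within the 14 mm limit. It disagreed with the other cameras by about 3–5 mm in the same direction before any bottle was moved, so I take that as camera bias.

**Heights and surroundings:** Cap tops are 4–5 mm higher than when the bottles stood on the table, which matches the 5 mm nest floor. All bottles look upright. The cartons and the check weight are at the same pixels as at the start; I compared those by eye rather than measuring. The arm was parked clear at z = 0.3 m.

**Not checked:** I did not measure the bottles' tilt separately, and no check failed.

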